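# Release the spent filter cartridge

### The job

Take the spent (brown) filter cartridge out of the twin filter station: pinch its two blue side tabs together to unlatch it and lift it straight out. Stand it upright in the green tray, setting it down gently, and let go. Leave the clean white cartridge snapped in its bay.

Things in the scene. Friction and masses are not known exactly. Their poses are not given: they have to be found in the camera images.
- spent_center (a point): Centre of the spent filter cartridge: brown block with black foot, 32 (x) x 46 (y) x 84 mm high, about 95 g; this point is 42 mm above its underside, z up. Latched in either bay of a fixed grey station 100 x 210 x 40 mm high. A vertical blue sprung tab stands on each broad side (-x and +x). Pinch both tabs along x, best 20 mm above this point, and lift by them: clear after 40 mm of lift.
- spent_tab_front (a joint): Travel of the spent cartridge's tab on its -x side (towards the robot), m: 0 free (out), 0.007 fully in, unhooked beyond 0.0045. Tab: 20 mm wide along y, centred; the part above the station reaches from 8 mm below to 34 mm above the cartridge's centre. Outer faces of the two tabs: 52 mm apart free, 38 mm fully pinched.
- spent_tab_back (a joint): The same for its tab on the +x side (away from the robot): 0 free, 0.007 fully in. Each tab takes 3 N to start and 8 N to go fully in, and springs out when let go. A hook at its foot lies under a metal lip of the station and holds the cartridge down until both tabs are in. Nothing is within 35 mm of the tabs above the station's top.
- fresh_center (a point): Centre of the clean white cartridge, same shape, size and blue tabs as the spent one; this point is 42 mm above its underside. It is latched in the station's other bay, 110 mm from the spent one along y (which bay is which varies), and stays there. A fixed steel bath 313 mm high stands to the right of the station (x 0.43 to 0.73, y -0.34 to -0.65; its tap reaches y = -0.27): pass over it.
- tray_in (a point): Centre of the inner floor (on its upper face) of the green plastic tray, fixed on the worktop: outside 130 mm (its x) by 150 mm (its y), walls 4 mm thick, 16 mm high; inside 122 x 142 mm; z up. The cartridge with its tab hooks measures 64 mm along its x, so it fits in with room to spare.

How it is judged:
By the outcome, as a careful person would: the job done as asked, in the order asked, and still so for the second after the job is handed in, with the robot touching nothing.
It also fails if it takes over 45 s, if anything falls off the work surface, if the arm or the gripper's body presses on something with over 40 N, if the wrist force passes 120 N, or if a joint passes its speed limit or range.

### The arm

A 6-joint arm with a two-finger parallel gripper is mounted at the origin on a cart in front of the work surface, level with it; the furniture and walls round the work are solid. World frame = base frame: x ahead of the robot, y to its left, z up, the work surface at z = 0. Lengths are in m, angles in rad, forces in N, time in s.
With the tool pointing down it reaches from about 0.325 to 0.85 m from the base axis. Payload 4.4 kg.
Tool frame: the origin (TCP) lies midway between the tips of the shut fingers; the grasp point (between the pads) lies 19 mm behind it; z points along the fingers, y is the line along which they close (so a half turn about z gives the same grasp; the last joint's range is limited). The gripper opens to 94 mm and grips with 3 to 60 N. Pads are 16 mm wide; open, the fingers measure 119 mm over their backs; the gripper's body (75 mm by 177 mm) begins 78 mm behind the grasp point.
Start: joints at [-1.317, 0.207, 1.542, -0, 1.393, -0.15], TCP at [0.226, -0.529, 0.205] pointing down, gripper open.
Joint ranges: [-2.73, 2.73], [-0.86, 2.22], [0.23, 2.46], [-1.11, 4.25], [0.08, 2.63], [-2.82, 2.82]. Speed limits (rad/s): [2.79, 2.79, 3.14, 3.14, 3.14, 3.14].

### API

Orientations are given as a rotation vector (axis times angle).
In Python, from bench import manip gives the robot as it stands.
- The arm moves only by the tool jog_arm, never from a script. Its argument "deltas" is one flat list of numbers, 7 for each row, row after row: the shift along the tool's x, y, z in m, then the turn, a rotation vector about the tool's x, y, z in rad, then the opening, from -1 (shut) to 1 (fully open). A call has 1 to 10 rows; each row shifts and turns the commanded pose from where the row before left it, along the tool's axes as they then stand; what a row does not reach is not made up. A row lasts 1/10 s, in which the tool goes at most 50 mm and 8.59 degrees, less where a joint would pass 70% of its speed; a pose out of reach is approached as far as the arm can. A call is refused whole if a number of a shift passes 0.05 or a number of a turn 0.15, either way. A call with a gripper value outside its range is refused whole. The fingers move at their own pace and stop on an object; the grip force is fixed at half the most. Time passes only in rows, so rows that do not move let the fingers close. It gives the time, the measured TCP pose, the force, the opening and the grip force at its end, in the units of the state.
- manip.observe(): the state, without advancing time (a new reading comes with each control period).
- manip.grab_frame(name): name is "scene" or "top" or "wrist"; returns a dict with "img" (400x640x3 uint8, blue, green, red), "fx", "fy", "cx", "cy" (pixels), "world_from_camera" (4x4, takes a point from camera to world coordinates). Camera axes: x right, y up, looking along -z (the intrinsics and any distortion apply to the point x, -y, -z); pixel columns grow to the right and rows downward; lengths in m; the calibration is good to about 2 mm. A picture is of the moment at which its call begins. There is no depth.
- manip.hand_in(): hands the job in; it is judged then, once.
The state is a dict: "time": time; "joints": joint angles; "qvel": joint speeds; "joint_efforts": joint torques, N m; "ee_pos": TCP position; "ee_rot": TCP orientation; "wrist_force": force on the tool from outside, world axes, zero at the start; "moment": the same for the moment, N m; "finger_gap": finger opening in m; "grip_force": force on a finger pad.
Only numpy, scipy, OpenCV 4.12 (cv2) and the standard library are available. Lean on these libraries where they do the work, as an engineer would, in place of code of your own. Each camera call takes 0.05 s, during which the arm holds its last target. There are 200 camera calls.

## Working session

There is one attempt and no reset: what is moved stays moved. The work goes in short steps, Python scripts to look and compute and a tool call to move; the robot and the scene stay as the last step left them, time stands still between calls to the robot, and variables do not carry over. Pictures are saved under pics/ and viewed, at most 10 in all, crops included, and the job is handed in when it is done.

Besides the shell and the picture viewer there is one more tool, called after "Emit:" in YAML: its name, and indented under it one key for each argument. jog_arm: Moves the arm, as the interface text tells. Its arguments: {"type":"object","properties":{"deltas":{"type":"array","items":{"type":"number"}}},"required":["deltas"]}

```bash
mkdir -p pics; python3 - <<'E'
from bench import manip
import cv2,numpy as np,pickle
s=manip.observe();print({k:np.round(v,3) for k,v in s.items()})
d={}
for n in("scene","top"):
    f=manip.grab_frame(n);d[n]=f;cv2.imwrite(f"pics/{n}0.png",f["img"]);print(n,f["fx"],f["cx"],f["cy"],np.round(f["world_from_camera"],3).tolist(),[k for k in f])
pickle.dump(d,open("f0.pkl","wb"))
E
```

```text
{'time': np.float64(0.0), 'joints': array([-1.318,  0.207,  1.543, -0.   ,  1.393, -0.15 ]), 'qvel': array([-0.001, -0.001, -0.001, -0.001,  0.   ,  0.   ]), 'joint_efforts': array([-0.0000e+00, -3.7088e+01, -2.8142e+01,  7.0000e-02,  3.6000e-02,
       -0.0000e+00]), 'ee_pos': array([ 0.226, -0.528,  0.204]), 'ee_rot': array([-3.076, -0.629,  0.   ]), 'wrist_force': array([-0.521, -0.305,  0.839]), 'moment': array([ 0.028, -0.009,  0.065]), 'grip_force': np.float64(0.0), 'finger_gap': np.float64(0.094)}
scene 502.34523497298414 315.0812254339498 196.93159780294636 [[-0.81, 0.327, -0.486, -0.027], [-0.586, -0.431, 0.686, 0.802], [0.015, 0.841, 0.541, 0.638], [0.0, 0.0, 0.0, 1.0]] ['img', 'fx', 'fy', 'cx', 'cy', 'world_from_camera']
top 426.77784732084746 331.403505842477 194.0001914550406 [[0.01, 0.992, -0.124, 0.384], [-1.0, 0.01, -0.007, 0.106], [-0.005, 0.125, 0.992, 0.912], [0.0, 0.0, 0.0, 1.0]] ['img', 'fx', 'fy', 'cx', 'cy', 'world_from_camera']
```

View pics/scene0.png

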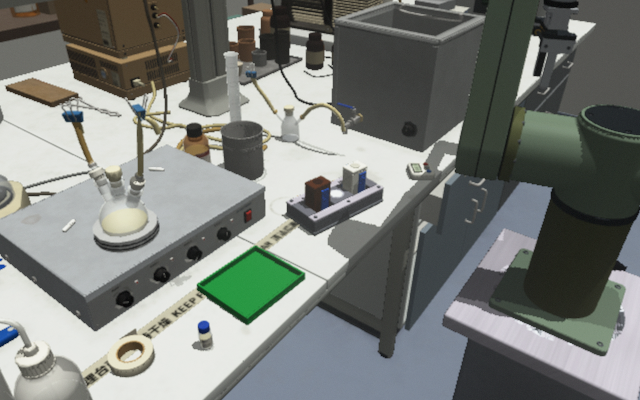

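View pics/top0.png

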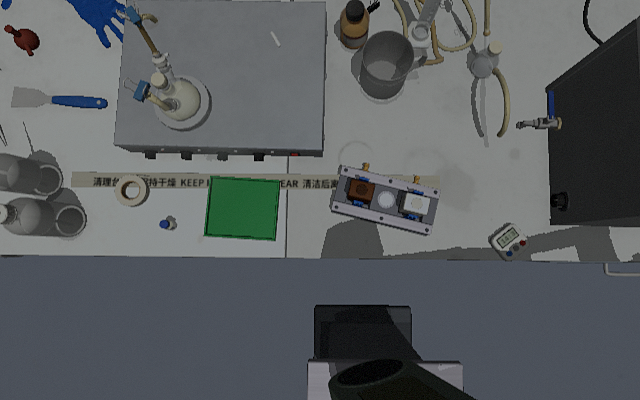

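The scene picture shows the brown cartridge at about (318,193), the white one at (355,178) and the green tray at (250,283). In the top view they are at (360,190), (416,205) and (242,208). The station is turned slightly. Next I'll measure.

```bash
cat > h.py <<'E'
import cv2,numpy as np
def ray(f,uv):
    T=f["world_from_camera"];u=np.asarray(uv,float).reshape(-1,2)
    d=np.c_[(u[:,0]-f["cx"])/f["fx"],-(u[:,1]-f["cy"])/f["fy"],-np.ones(len(u))]@T[:3,:3].T
    return T[:3,3],d
def onz(f,uv,z):
    o,d=ray(f,uv);return o+d*((z-o[2])/d[:,2])[:,None]
def blobs(f,lo,hi,roi,amin=20):
    x0,y0,x1,y1=roi;m=cv2.inRange(cv2.cvtColor(f["img"],cv2.COLOR_BGR2HSV),lo,hi)
    k=np.zeros_like(m);k[y0:y1,x0:x1]=m[y0:y1,x0:x1]
    c,_=cv2.findContours(k,cv2.RETR_EXTERNAL,cv2.CHAIN_APPROX_NONE)
    return sorted([x for x in c if cv2.contourArea(x)>=amin],key=cv2.contourArea,reverse=True)
E
python3 - <<'E'
import pickle;from h import *
d=pickle.load(open("f0.pkl","rb"));t=d["top"];s=d["scene"]
def rect(f,c,z):
    P=onz(f,c.reshape(-1,2),z)[:,:2].astype(np.float32);r=cv2.minAreaRect(P*1000);return np.round(r[0],1),np.round(r[1],1),round(r[2],1)
for f,roi in((t,(190,160,300,250)),(s,(180,230,320,330))):
    c=blobs(f,(45,120,30),(80,255,255),roi,200)[0];print("tray",rect(f,c,.016))
roi=(325,155,445,245)
for nm,lo,hi in(("brown",(0,90,30),(15,255,200)),("blue",(100,100,30),(130,255,255)),("white",(0,0,185),(180,30,255))):
    for c in blobs(t,lo,hi,roi,6):print(nm,cv2.boundingRect(c),cv2.contourArea(c),rect(t,c,.082 if nm=="blue" else .09))
a=cv2.resize(t["img"][155:245,325:445],None,fx=5,fy=5,interpolation=cv2.INTER_CUBIC)
b=cv2.resize(s["img"][150:240,280:400],None,fx=5,fy=5,interpolation=cv2.INTER_CUBIC)
cv2.imwrite("pics/c1.png",cv2.resize(np.vstack([a,b]),None,fx=.66,fy=.66))
E
```

```text
tray (array([465.7, 300.8]), array([150.9, 127.4]), 86.7)
tray (array([459.2, 310.1]), array([157.2, 137.3]), 86.7)
brown (348, 179, 27, 22) 374.5 (array([495.8,  54.3]), array([47.1, 33.8]), 76.4)
blue (352, 200, 12, 7) 45.5 (array([470.5,  60.8]), array([20.8, 11. ]), 76.4)
blue (404, 214, 15, 6) 38.5 (array([445.1, -43.3]), array([ 9.7, 27.2]), 0.6)
blue (359, 177, 10, 5) 24.5 (array([518.1,  49.1]), array([ 8. , 17.7]), 0.5)
blue (413, 190, 11, 5) 17.5 (array([492.6, -57.4]), array([19.8,  7.2]), 76.3)
```

View pics/c1.png

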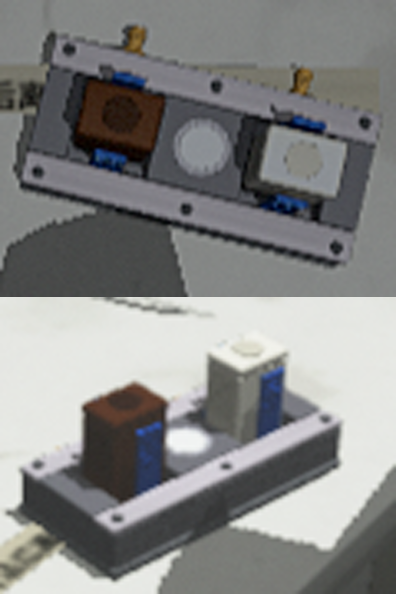

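The crop shows the brown cartridge in the left (+y) bay, with both blue tabs visible. Measured values:
- **Spent cartridge:** about (0.495, 0.054). Its face measures 47x34 mm at z=0.09, against a true 46x32.
- **Bay pitch:** about 110 mm, which matches.
- **Station:** turned by -13.6°.
- **Tray:** about (0.466, 0.301), turned by -3.3°.

I'll go up first, then across.

Emit:
jog_arm:
  deltas: [0,0,-0.04,0,0,0,1,0,0,-0.04,0,0,0,1,0,0,-0.04,0,0,0,1,0,0,-0.04,0,0,0,1,0,0,-0.04,0,0,0,1,0.03,-0.027,0,0,0,0,1,0.03,-0.027,0,0,0,0,1,0.03,-0.027,0,0,0,0,1,0.03,-0.027,0,0,0,0,1,0.03,-0.027,0,0,0,0,1]

```text
time: 1.1
ee_pos: [0.3111, -0.344, 0.4049]
ee_rot: [-3.077, -0.629, 0.0]
wrist_force: [-0.4, -0.9, -0.2]
finger_gap: 0.0942
grip_force: 0.0
```

Emit:
jog_arm:
  deltas: [0.03,-0.027,0,0,0,0,1,0.03,-0.027,0,0,0,0,1,0.03,-0.027,0,0,0,0,1,0.03,-0.027,0,0,0,0,1,0.03,-0.027,0,0,0,0,1,0.03,-0.027,0,0,0,0,1,0.03,-0.027,0,0,0,0,1,0.03,-0.027,0,0,0,0,1,0.03,-0.027,0,0,0,0,1,0,0,0,0,0,0,1]

```text
time: 2.1
ee_pos: [0.4643, -0.0123, 0.4046]
ee_rot: [-3.073, -0.64, 0.001]
wrist_force: [-0.0, 0.1, 0.4]
finger_gap: 0.0941
grip_force: 0.0
```

Emit:
jog_arm:
  deltas: [0,0,0.02,0,0,-0.116,1,0,0,0.02,0,0,-0.116,1,0,0,0.02,0,0,-0.116,1,0,0,0.02,0,0,-0.116,1,0,0,0.02,0,0,-0.116,1,0,0,0.02,0,0,-0.116,1,0,0,0.02,0,0,-0.116,1,0,0,0.02,0,0,-0.118,1,0,0,0,0,0,0,1,0,0,0,0,0,0,1]

```text
time: 3.1
ee_pos: [0.4632, -0.0168, 0.2454]
ee_rot: [-2.471, -1.939, 0.001]
wrist_force: [-0.5, -0.9, 0.0]
finger_gap: 0.0944
grip_force: 0.0
```

```bash
python3 - <<'E'
from bench import manip;from h import *;import pickle
f=manip.grab_frame("wrist");pickle.dump(f,open("w1.pkl","wb"));cv2.imwrite("pics/w1.png",f["img"])
T=f["world_from_camera"];print(np.round(T,3).tolist())
for nm,lo,hi,z in(("brown",(0,90,20),(15,255,220),.09),("blue",(100,100,30),(130,255,255),.082)):
    for c in blobs(f,lo,hi,(0,0,640,400),80):
        r=cv2.minAreaRect((onz(f,c.reshape(-1,2),z)[:,:2]*1000).astype(np.float32));print(nm,cv2.boundingRect(c),np.round(r[0],1),np.round(r[1],1),round(r[2],1))
E
```

```text
[[0.971, 0.232, 0.057, 0.48], [-0.239, 0.945, 0.222, 0.046], [-0.002, -0.229, 0.973, 0.426], [0.0, 0.0, 0.0, 1.0]]
brown (317, 101, 29, 17) [499.3  68.4] [17.  31.3] 76.2
brown (600, 18, 15, 34) [797.2  71.5] [31.6 12.2] 81.9
brown (567, 23, 28, 40) [767.4  73.6] [41.  14.7] 53.8
```

View pics/w1.png

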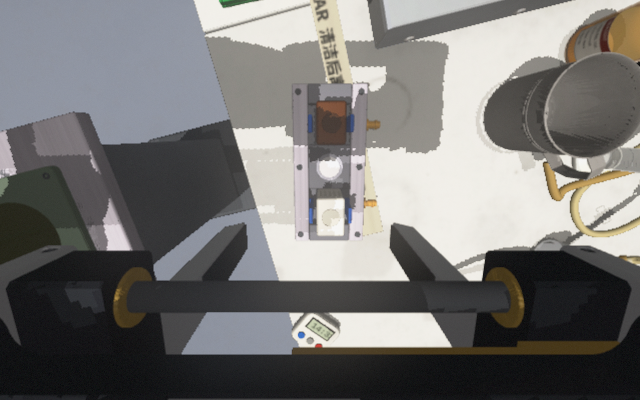

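The wrist view shows the station squared to the tool. The brown top is at columns 316–346 and rows 101–143, with blue tabs on both sides at columns 311 and 350.

```bash
python3 - <<'E'
from bench import manip;from h import *;import pickle
f=pickle.load(open("w1.pkl","rb"))
h=cv2.cvtColor(f["img"],cv2.COLOR_BGR2HSV)
m=cv2.inRange(h,(0,70,10),(18,255,220));k=np.zeros_like(m);k[95:150,308:356]=m[95:150,308:356]
k=cv2.morphologyEx(k,cv2.MORPH_CLOSE,np.ones((7,7)))
c=max(cv2.findContours(k,0,1)[0],key=cv2.contourArea)
r=cv2.minAreaRect((onz(f,c.reshape(-1,2),.09)[:,:2]*1000).astype(np.float32));print(cv2.boundingRect(c),r)
# blue tabs of spent
for roi in((300,95,320,145),(342,95,362,145)):
    for c in blobs(f,(95,70,20),(135,255,255),roi,5):
        x,y,w,hh=cv2.boundingRect(c);print("blue",x,y,w,hh,onz(f,[[x,y+hh/2],[x+w,y+hh/2]],.082).round(4).tolist())
s=manip.observe();p=np.array(s["ee_pos"]);R=cv2.Rodrigues(np.array(s["ee_rot"]))[0]
print(p,R.round(3).tolist());
for q in((.495,.054),np.array(r[0])/1000):print(q,R.T@(np.r_[q,.049]-p))
E
```

```text
(316, 101, 30, 43) ((495.4287414550781, 54.65597915649414), (45.58919143676758, 32.52396774291992), 76.19660186767578)
blue 308 114 4 18 [[0.4705, 0.0603, 0.082], [0.4749, 0.0592, 0.082]]
blue 347 114 7 18 [[0.5141, 0.0496, 0.082], [0.5219, 0.0477, 0.082]]
[ 0.46393327 -0.01675986  0.24628818] [[0.237, 0.971, 0.001], [0.971, -0.237, -0.0], [-0.0, 0.001, -1.0]]
(0.495, 0.054) [0.07614603 0.01316869 0.19728936]
[0.49542874 0.05465598] [0.07688506 0.01342939 0.19728951]
```

Both views agree to within 1 mm, and the sizes and yaw match too. I'll move over the cartridge and down part of the way.

Emit:
jog_arm:
  deltas: [0.02,0.0033,0,0,0,0,1,0.02,0.0033,0,0,0,0,1,0.02,0.0033,0,0,0,0,1,0.0165,0.0034,0,0,0,0,1,0,0,0.03,0,0,0,1,0,0,0.03,0,0,0,1,0,0,0.03,0,0,0,1,0,0,0.02,0,0,0,1,0,0,0,0,0,0,1,0,0,0,0,0,0,1]

```text
time: 4.15
ee_pos: [0.4956, 0.0549, 0.1368]
ee_rot: [2.468, 1.941, 0.002]
wrist_force: [0.3, -0.6, 0.9]
finger_gap: 0.0937
grip_force: 0.0
```

```bash
python3 - <<'E'
from bench import manip;from h import *
s=manip.observe();p=np.array(s["ee_pos"]);R=cv2.Rodrigues(np.array(s["ee_rot"]))[0]
print(p,R.T@(np.array([.4953,.0545,.049])-p))
f=manip.grab_frame("wrist");cv2.imwrite("pics/w2.png",f["img"])
E
```

```text
[0.4956108  0.05490142 0.13683499] [-0.00048955 -0.00037727  0.08783428]
```

View pics/w2.png

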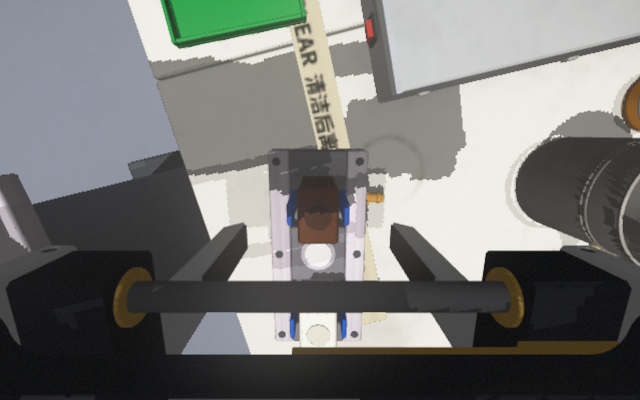

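The brown cartridge sits centred between the fingers (columns 246–390, cartridge at 318). I'll go down and pinch.

Emit:
jog_arm:
  deltas: [0,0,0.022,0,0,0,1,0,0,0.022,0,0,0,1,0,0,0.022,0,0,0,1,0,0,0.022,0,0,0,1,0,0,0,0,0,0,1,0,0,0,0,0,0,0.2,0,0,0,0,0,0,0.2,0,0,0,0,0,0,0.2,0,0,0,0,0,0,0.2,0,0,0,0,0,0,0.2]

```text
time: 5.2
ee_pos: [0.495, 0.0551, 0.0481]
ee_rot: [2.468, 1.943, 0.001]
wrist_force: [0.2, 0.0, -0.1]
finger_gap: 0.0582
grip_force: 0.0
```

Emit:
jog_arm:
  deltas: [0,0,0,0,0,0,-0.1,0,0,0,0,0,0,-0.3,0,0,0,0,0,0,-1,0,0,0,0,0,0,-1,0,0,0,0,0,0,-1,0,0,0,0,0,0,-1,0,0,0,0,0,0,-1,0,0,0,0,0,0,-1,0,0,0,0,0,0,-1]

```text
time: 6.1
ee_pos: [0.4949, 0.0551, 0.0483]
ee_rot: [2.468, 1.943, 0.001]
wrist_force: [-1.2, -1.4, 6.1]
finger_gap: 0.0352
grip_force: 30.1
```

Emit:
jog_arm:
  deltas: [0,0,-0.005,0,0,0,-1,0,0,-0.005,0,0,0,-1,0,0,-0.005,0,0,0,-1,0,0,-0.005,0,0,0,-1,0,0,0,0,0,0,-1]

```text
time: 6.6
ee_pos: [0.4953, 0.0551, 0.0684]
ee_rot: [2.468, 1.942, 0.002]
wrist_force: [0.9, 0.4, -0.9]
finger_gap: 0.0347
grip_force: 30.0
```

Force reads about -0.9 N, which is the cartridge's weight, so it's free. Lifting on.

Emit:
jog_arm:
  deltas: [0,0,-0.01,0,0,0,-1,0,0,-0.01,0,0,0,-1,0,0,-0.01,0,0,0,-1,0,0,-0.015,0,0,0,-1,0,0,-0.015,0,0,0,-1,0,0,-0.02,0,0,0,-1,0,0,-0.02,0,0,0,-1,0,0,0,0,0,0,-1]

```text
time: 7.4
ee_pos: [0.4973, 0.055, 0.1714]
ee_rot: [2.464, 1.94, 0.009]
wrist_force: [1.5, 0.1, -1.3]
finger_gap: 0.0349
grip_force: 30.0
```

```bash
python3 - <<'E'
from bench import manip;from h import *
s=manip.observe();p=np.array(s["ee_pos"]);R=cv2.Rodrigues(np.array(s["ee_rot"]))[0]
print(p,s["wrist_force"],R.T@(np.array([.4657,.3008,.15])-p))
f=manip.grab_frame("scene");cv2.imwrite("pics/s3.png",f["img"][90:330,170:490].repeat(2,0).repeat(2,1))
E
```

```text
[0.49733442 0.05498599 0.17141891] [ 1.46641203  0.11568106 -1.33734394] [ 0.23149296 -0.08860937  0.02105758]
```

View pics/s3.png

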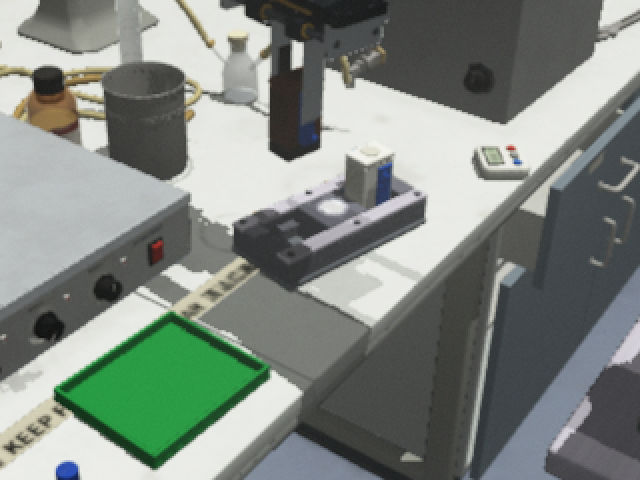

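The cartridge hangs upright and clear, and the white one is still in its bay. I'll check the hotplate's front edge and height for body clearance near the tray.

```bash
python3 - <<'E'
import pickle;from h import *
d=pickle.load(open("f0.pkl","rb"));t=d["top"];s=d["scene"]
# front right corner, crop px/2+offset
b=onz(s,[[170+190/2,90+262/2]],0)[0];print("corner foot",b)
o,r=ray(s,[[170+190/2,90+197/2]]);k=np.dot(b[:2]-o[:2],r[0,:2])/np.dot(r[0,:2],r[0,:2]);print("corner top",o+k*r[0])
for z in(.05,.08,.1):print(z,onz(t,[[120,152],[240,154],[322,156]],z).round(3).tolist())
E
```

```text
corner foot [0.57609226 0.13748649 0.        ]
corner top [0.57370631 0.13533586 0.08311606]
0.05 [[0.575, 0.55, 0.05], [0.573, 0.301, 0.05], [0.57, 0.132, 0.05]]
0.08 [[0.568, 0.534, 0.08], [0.566, 0.295, 0.08], [0.564, 0.131, 0.08]]
0.1 [[0.564, 0.524, 0.1], [0.562, 0.29, 0.1], [0.56, 0.131, 0.1]]
```

Emit:
jog_arm:
  deltas: [0.015,-0.006,0,0,0,0,-1,0.027,-0.0115,0,0,0,0,-1,0.027,-0.0115,0,0,0,0,-1,0.027,-0.0115,0,0,0,0,-1,0.027,-0.0115,0,0,0,0,-1,0.027,-0.0115,0,0,0,0,-1,0.027,-0.0115,0,0,0,0,-1,0.027,-0.0115,0,0,0,0,-1,0.025,-0.0107,0,0,0,0,-1,0,0,0,0,0,0,-1]

```text
time: 8.45
ee_pos: [0.4521, 0.3028, 0.166]
ee_rot: [-2.464, -1.947, 0.003]
wrist_force: [-0.8, -0.1, -0.7]
finger_gap: 0.0349
grip_force: 30.0
```

Emit:
jog_arm:
  deltas: [0,0,0,0,0,-0.061,-1,0,0,0,0,0,-0.061,-1,0,0,0,0,0,-0.061,-1,0,0,0,0,0,0,-1,0,0,0,0,0,0,-1]

```text
time: 8.95
ee_pos: [0.4535, 0.2997, 0.1667]
ee_rot: [-2.282, -2.158, 0.002]
wrist_force: [-0.4, -1.0, -0.8]
finger_gap: 0.0354
grip_force: 30.0
```

```bash
python3 - <<'E'
from bench import manip;from h import *
s=manip.observe();p=np.array(s["ee_pos"]);R=cv2.Rodrigues(np.array(s["ee_rot"]))[0]
print(p,R.round(4).tolist(),s["wrist_force"],R.T@(np.array([.457,.3008,.05])-p))
f=manip.grab_frame("top");cv2.imwrite("pics/t4.png",f["img"][120:280,160:360].repeat(2,0).repeat(2,1))
g=manip.grab_frame("scene");cv2.imwrite("pics/s4.png",np.vstack([f["img"][120:280,100:420],g["img"][140:340,130:450]]).repeat(1,0))
E
```

```text
[0.45349996 0.29970049 0.16668393] [[0.0559, 0.9984, -0.0012], [0.9984, -0.0559, -0.0008], [-0.0009, -0.0011, -1.0]] [-0.3691943  -1.00910369 -0.75484243] [0.00139701 0.00356541 0.11667877]
```

View pics/s4.png

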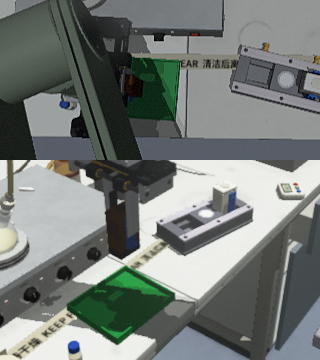

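The cartridge is upright above the tray and nothing is in its way. Lowering now.

Emit:
jog_arm:
  deltas: [0,0.003,0.02,0,0,0,-1,0,0,0.025,0,0,0,-1,0,0,0.025,0,0,0,-1,0,0,0.02,0,0,0,-1,0,0,0.012,0,0,0,-1,0,0,0.006,0,0,0,-1,0,0,0,0,0,0,-1,0,0,0,0,0,0,-1]

```text
time: 9.85
ee_pos: [0.4576, 0.3008, 0.0604]
ee_rot: [2.28, 2.16, 0.003]
wrist_force: [-0.2, -0.2, -0.0]
finger_gap: 0.035
grip_force: 30.0
```

Emit:
jog_arm:
  deltas: [0,0,0.002,0,0,0,-1,0,0,0.002,0,0,0,-1,0,0,0.002,0,0,0,-1,0,0,0,0,0,0,-1]

```text
time: 10.25
ee_pos: [0.4566, 0.3003, 0.0533]
ee_rot: [-2.281, -2.161, 0.001]
wrist_force: [0.9, 0.8, -1.2]
finger_gap: 0.0347
grip_force: 30.0
```

Emit:
jog_arm:
  deltas: [0,0,0.001,0,0,0,-1,0,0,0.001,0,0,0,-1,0,0,0.001,0,0,0,-1,0,0,0,0,0,0,-1]

```text
time: 10.65
ee_pos: [0.4566, 0.3003, 0.0502]
ee_rot: [-2.281, -2.161, 0.001]
wrist_force: [0.1, 0.7, -0.1]
finger_gap: 0.035
grip_force: 30.0
```

Emit:
jog_arm:
  deltas: [0,0,0.001,0,0,0,-1,0,0,0.001,0,0,0,-1,0,0,0,0,0,0,-1]

```text
time: 10.95
ee_pos: [0.4567, 0.3003, 0.0483]
ee_rot: [-2.281, -2.161, 0.0]
wrist_force: [-0.4, -0.5, -0.4]
finger_gap: 0.0346
grip_force: 30.0
```

Emit:
jog_arm:
  deltas: [0,0,0.001,0,0,0,-1,0,0,0,0,0,0,-1]

```text
time: 11.15
ee_pos: [0.4567, 0.3003, 0.0474]
ee_rot: [-2.281, -2.161, 0.0]
wrist_force: [0.4, -0.8, -0.5]
finger_gap: 0.0349
grip_force: 30.0
```

Emit:
jog_arm:
  deltas: [0,0,0.001,0,0,0,-1,0,0,0,0,0,0,-1]

```text
time: 11.35
ee_pos: [0.4567, 0.3003, 0.0463]
ee_rot: [-2.281, -2.161, 0.0]
wrist_force: [0.1, 0.7, -0.4]
finger_gap: 0.0347
grip_force: 30.0
```

Emit:
jog_arm:
  deltas: [0,0,0.001,0,0,0,-1,0,0,0,0,0,0,-1]

```text
time: 11.55
ee_pos: [0.4567, 0.3003, 0.0453]
ee_rot: [-2.281, -2.161, 0.0]
wrist_force: [-0.2, -0.3, -0.3]
finger_gap: 0.035
grip_force: 30.0
```

Emit:
jog_arm:
  deltas: [0,0,0.001,0,0,0,-1,0,0,0,0,0,0,-1]

```text
time: 11.75
ee_pos: [0.4568, 0.3004, 0.0444]
ee_rot: [-2.281, -2.161, -0.0]
wrist_force: [-0.7, 0.4, -0.9]
finger_gap: 0.0349
grip_force: 30.0
```

Emit:
jog_arm:
  deltas: [0,0,0.0005,0,0,0,-1,0,0,0,0,0,0,-1]

```text
time: 11.95
ee_pos: [0.4569, 0.3004, 0.0444]
ee_rot: [2.28, 2.161, 0.0]
wrist_force: [-1.0, -1.0, 2.7]
finger_gap: 0.035
grip_force: 30.0
```

Contact at about 2.7 N. I'll open the fingers, wait, then go straight up.

Emit:
jog_arm:
  deltas: [0,0,0,0,0,0,-0.2,0,0,0,0,0,0,-0.1,0,0,0,0,0,0,0,0,0,0,0,0,0,0.1,0,0,0,0,0,0,0.2,0,0,0,0,0,0,0.4,0,0,0,0,0,0,0.8,0,0,0,0,0,0,0.8,0,0,0,0,0,0,0.8,0,0,0,0,0,0,0.8]

```text
time: 12.95
ee_pos: [0.4568, 0.3004, 0.044]
ee_rot: [2.281, 2.161, 0.0]
wrist_force: [-0.1, 0.0, -0.5]
finger_gap: 0.0846
grip_force: 0.0
```

Emit:
jog_arm:
  deltas: [0,0,-0.01,0,0,0,0.8,0,0,-0.015,0,0,0,0.8,0,0,-0.02,0,0,0,0.8,0,0,-0.03,0,0,0,0.8,0,0,-0.03,0,0,0,0.8,0,0,-0.04,0,0,0,0.8,0,0,-0.04,0,0,0,0.8,0,0,0,0,0,0,0.8,0,0,0,0,0,0,0.8]

```text
time: 13.85
ee_pos: [0.4578, 0.3008, 0.2317]
ee_rot: [2.279, 2.16, 0.007]
wrist_force: [0.2, 0.1, 0.2]
finger_gap: 0.0844
grip_force: 0.0
```

```bash
python3 - <<'E'
from bench import manip;from h import *
s=manip.observe();print(s["time"],s["ee_pos"],s["qvel"].round(3),s["wrist_force"])
g=manip.grab_frame("scene");w=manip.grab_frame("wrist")
cv2.imwrite("pics/s5.png",np.hstack([g["img"][90:340,130:450],w["img"][0:250,160:480]]))
E
```

```text
13.85 [0.45778479 0.30083582 0.23172832] [ 0.     0.039  0.059  0.003 -0.003  0.001] [0.23371214 0.14058528 0.18163575]
```

View pics/s5.png

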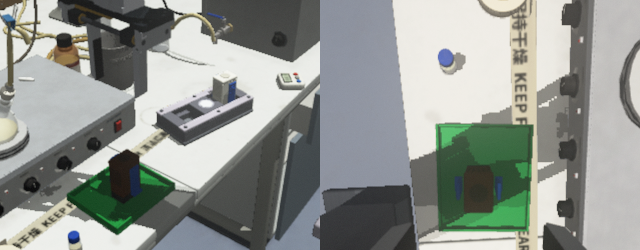

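The brown cartridge stands upright inside the tray (scene crop (125,175), wrist crop (478,188)). The white one is still in its bay and the gripper is clear of everything.

```bash
python3 -c "
from bench import manip
print(manip.hand_in())"
```

```text
the job is handed in; nothing more can be done
None
```

The spent cartridge is out of the station and standing upright in the green tray, released; the white one is still in its bay, and the job was handed in at about 14 s (no verdict was returned).

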